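Tighten the lock ring of a carving fixture with its pin spanner

TASK

Take the two-pronged pin spanner off its wooden saddle, seat both prongs deep in the two holes of the brass lock ring on the carving fixture, and turn the ring clockwise (seen from above) until it is fully home at its stop, so that the medallion is clamped. Feel for the holes gently: never press or wrench hard. Then set the spanner back astride its saddle as it stood, let go, and leave the mallet, gouge and tin where they lie.

Things in the scene. Friction and masses are not known exactly. Their poses are not given: they have to be found in the camera images.
- spanner: loose two-pin face spanner, 0.18 to 0.29 kg: level steel bar 76 (x) x 18 (y) x 10 mm, red upright grip fin on its middle, two dark prongs pointing down at x = -28 and +28 mm. Origin: centre of the bar's underside; x along the bar, z up. Same when turned half a turn. Starts upright astride its saddle, bar resting on the block, x along the saddle's x within 0.03 rad
- spanner_tips (a point): point midway between the two prong tips, 18 mm below the spanner's origin; axes as the spanner's. Prongs are 8 mm in diameter, 18 mm long, their tips chamfered by 0.8 to 1 mm
- spanner_grip (a point): centre of the red grip fin, 31 mm above the spanner's origin; axes as the spanner's. The fin is 40 mm along x, 14 mm thick along y (grip it across y, from above) and reaches from 10 to 52 mm above the origin; below 10 mm is the bar
- saddle: fixed spanner rest: wooden foot 110 x 70 x 6 mm with a block 38 (x) x 30 (y) mm on it whose flat top is 28 mm above the bench; the prongs hang free on its two x sides (5 mm of play each side). Origin: centre of the foot's underside, on the bench; z up
- saddle_top (a point): centre of the top face of the saddle block, where the spanner's origin rests; axes as the saddle's
- fixture: fixed carving fixture: wooden board 140 x 140 x 14 mm, dark round iron body, brass lock ring 90 mm across, and inside the ring a dark wooden medallion 37 mm across standing 2 mm (rosette 3.5 mm) above the ring. Origin: centre of the board's underside, on the bench; z up
- ring_top (a point): on the ring's axis, level with its flat top, 46 mm above the bench; fixed to the fixture, axes as its. Two holes, 10.4 mm diameter, 12 mm deep, floor closed, lie across from each other, 28 mm off the axis. Their angle is not measured nor told by the joint; at the start the line through them is within 0.8 rad of the fixture's x axis; look or feel. Tips on the face: 46 mm up; fully in: 34 mm
- lock_ring (a joint): turn of the lock ring from fully loose, rad, growing clockwise seen from above; starts between 0.05 and 0.15; hard stop (fully home) at 0.75. It turns with a steady friction of about 0.2 N m and stays where it is left
- mallet: bystander: loose wooden mallet lying down, head 100 x 64 x 64 mm, handle 150 mm along -x; origin under the head's centre
- gouge: bystander: loose carving gouge lying down, wooden handle 110 mm long and 24 mm thick to -x, steel blade to +x, about 217 mm long in all; origin on the bench at the blade end of the handle
- tin: bystander: loose closed tin, 68 mm across, 45 mm high; origin at the centre of its underside
There are look-alikes about, which are no part of the job. There is more than one size of the spanner; the one meant has the size given above. Several things look just like the saddle: the one meant starts farthest to the robot's right.

How it is judged:
By the outcome, as a careful person would: the job done as asked, in the order asked, and still so for the second after the job is handed in, with the robot touching nothing.
It also fails if it takes over 72 s, if anything falls off the work surface, if the arm or the gripper's body presses on something with over 40 N, if the wrist force passes 120 N, or if a joint passes its speed limit or range.

ROBOT

A 6-joint arm with a two-finger parallel gripper is mounted at the origin on the work surface. World frame = base frame: x ahead of the robot, y to its left, z up, the work surface at z = 0. Lengths are in mm, angles in rad, forces in N, time in s.
With the tool pointing down it reaches from about 350 to 975 mm from the base axis. Payload 7.1 kg.
Tool frame: the origin (TCP) lies midway between the tips of the shut fingers; the grasp point (between the pads) lies 19 mm behind it (ctrl.grasp_offset is the distance from the TCP to the grasp point, in mm); z points along the fingers, y is the line along which they close (so a half turn about z gives the same grasp; the last joint's range is limited). The gripper opens to 88 mm and grips with 3 to 60 N. Pads are 20 mm wide; open, the fingers measure 115 mm over their backs; the gripper's body (75 mm by 178 mm) begins 61 mm behind the grasp point.
Start: joints at [1.095, 0.423, 1.63, -0, 1.089, -0.019], TCP at [275.641, 560.916, 222.675] pointing down, gripper open.
Joint ranges: [-3, 3], [-0.9, 2.11], [0.09, 2.58], [-1.31, 4.45], [0.11, 2.69], [-2.54, 2.54]. Speed limits (rad/s): [2.39, 2.39, 3.01, 3.14, 3.14, 3.14].

INTERFACE

Orientations are given as a rotation vector (axis times angle).
In Python, from workcell import ctrl gives the robot as it stands. The module is installed in compiled form; this text tells all that it offers.
- The arm moves only by the tool servo_tool, never from a script. Its argument "rows" is a list of rows, each a list of 7 numbers: the turn, a rotation vector about the tool's x, y, z as a fraction of full scale, then the shift along the tool's x, y, z as a fraction of full scale, then the finger opening in mm, from 0 to 87.8. A call has 1 to 10 rows; each row is the pose to reach, as a shift and turn from the pose commanded when the call began, along the tool's axes at that moment; what a row does not reach only later rows make up. Full scale, the value 1, is 20 cm for a shift and 1.5 rad for a turn. A row lasts 1/8 s, in which the tool goes at most 62.5 mm and 10.7 degrees, less where a joint would pass 70% of its speed; a pose out of reach is approached as far as the arm can. A call with a number of a shift or a turn outside -1 to 1 is refused whole. A call with a gripper value outside its range is refused whole. The fingers move at their own pace and stop on an object; the grip force is fixed at half the most. Time passes only in rows, so rows that repeat a pose let the fingers close. It gives the time, the measured TCP pose, the force, the opening and the grip force at its end, in the units of the state.
- ctrl.get_obs(): the state, without advancing time (a new reading comes with each control period).
- ctrl.get_image(name): name is "scene" or "top" or "wrist"; returns (picture, depth): 400x640x3 uint8, red, green, blue; 400x640 float32, mm along the optical axis (not along the pixel's ray), 0 where there is no reading.
- ctrl.camera_info(name): a dict with "intrinsics" (3x3 intrinsics, pixels), "R" (3x3) and "t" (3): a world point X has camera coordinates R X + t. Camera axes: x right, y down, z forward; pixel columns grow to the right and rows downward; lengths in mm; the calibration is good to about 2 mm. A picture is of the moment at which its call begins: read the wrist's pose just before it. camera_info takes no time and is no camera call; for the wrist camera it gives the pose at the moment of the call.
- ctrl.close_job(): hands the job in; it is judged then, once.
The state is a dict: "t": time; "qpos": joint angles; "qvel": joint speeds; "joint_torque": joint torques, N m; "ee_pos": TCP position; "orientation": TCP orientation; "ft_force": force on the tool from outside, world axes, zero at the start; "moment": the same for the moment, N m; "width": finger opening in mm; "grasp_force": force on a finger pad.
Only numpy, scipy, OpenCV 4.12 (cv2) and the standard library are available. Lean on these libraries where they do the work, as an engineer would, in place of code of your own. Each camera call takes 0.05 s, during which the arm holds its last target. There are 200 camera calls.

## Working session

There is one attempt and no reset: what is moved stays moved. The work goes in short steps, Python scripts to look and compute and a tool call to move; the robot and the scene stay as the last step left them, time stands still between calls to the robot, and variables do not carry over. Pictures are saved under pics/ and viewed, at most 10 in all, crops included, and the job is handed in when it is done.

Besides the shell and the picture viewer there is one more tool, called after "Request:" as name(argument=value, ...) on one line, values as JSON. servo_tool: Moves the arm, as the interface text tells. Its arguments: {"type":"object","properties":{"rows":{"type":"array","items":{"type":"array","items":{"type":"number"}}}},"required":["rows"]}

```bash
mkdir -p pics; cat > h.py <<'E'
import numpy as np, cv2
from workcell import ctrl
from scipy.spatial.transform import Rotation as Ro
def grab(n):
    i=ctrl.camera_info(n); im,d=ctrl.get_image(n); return im,d,np.array(i["intrinsics"]),np.array(i["R"]),np.array(i["t"])
def ray(px,K,R,t,z):
    px=np.atleast_2d(px).astype(float)
    d=(R.T@np.linalg.inv(K)@np.c_[px,np.ones(len(px))].T).T; o=-R.T@t
    return o+d*((z-o[2])/d[:,2])[:,None]
def cloud(d,K,R,t):
    v,u=np.mgrid[:d.shape[0],:d.shape[1]]
    c=np.stack([(u-K[0,2])/K[0,0]*d,(v-K[1,2])/K[1,1]*d,d],-1)
    return (c-t)@R
def save(im,n): cv2.imwrite('pics/'+n,cv2.cvtColor(im,cv2.COLOR_RGB2BGR))
E
python3 - <<'E'
from h import *
for n in ("top","scene"):
    im,d,K,R,t=grab(n); save(im,n+'0.png'); np.savez(n+'0.npz',im=im,d=d,K=K,R=R,t=t); print(n,-R.T@t,K[0,0])
o=ctrl.get_obs(); print(o['t'],o['ee_pos'],o['orientation'],o['width'],ctrl.grasp_offset)
E
```

```text
top [ 367.14616749   29.81835311 1065.53628373] 375.66630778025296
scene [ 900.97964814 -711.86992726  801.61390623] 455.18915994811465
0.1 [275.43233709 560.46759766 221.95873821] [-7.11394808e-01 -3.05959637e+00  2.13869329e-03] 87.44072317916451 18.700000000000003
```

View pics/top0.png

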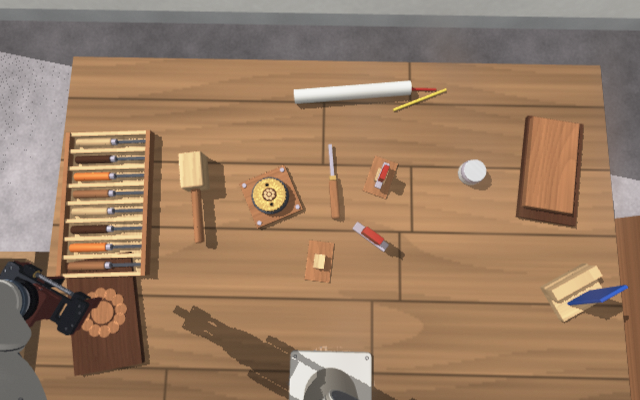

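View pics/scene0.png

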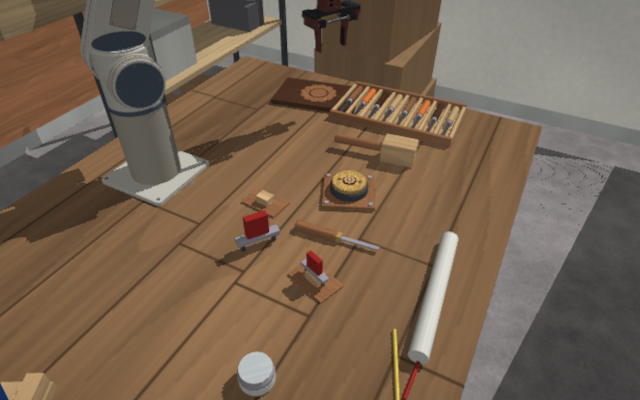

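The top view has image up = +x and image left = +y. The spanner and its saddle are at about (381,175), farthest to the robot's right. The fixture is at (270,196), and the decoy saddle and larger spanner are at (320,261) and (371,237). The gouge at (334,185) and the tin at (473,172) need to stay clear.

```bash
python3 - <<'E'
from h import *
z=np.load('top0.npz'); im,d,K,R,t=[z[k] for k in('im','d','K','R','t')]
P=cloud(d,K,R,t); hsv=cv2.cvtColor(im,cv2.COLOR_RGB2HSV)
red=((hsv[...,0]<6)|(hsv[...,0]>174))&(hsv[...,1]>170)&(hsv[...,2]>90)
n,l,s,c=cv2.connectedComponentsWithStats(red.astype(np.uint8))
for i in range(1,n):
    if s[i,4]>20:
        m=l==i; h=P[m][:,2]; mm=m&(P[...,2]>np.percentile(h,60)-4)
        v,u=np.nonzero(mm); q=P[mm]; r=cv2.minAreaRect(q[:,:2].astype(np.float32))
        print(c[i],s[i,4],'zmax',np.percentile(h,95),'rect',r)
# saddle foot corners: colour mask near
a=im[150:205,355:410]; b=im[160:235,235:310]
save(np.hstack([cv2.resize(a,(400,400),interpolation=2),cv2.resize(b,(400,400),interpolation=2)]),'c1.png')
# brass
br=(hsv[...,0]>18)&(hsv[...,0]<30)&(hsv[...,1]>120)&(abs(P[...,2]-46)<6)
br[:,:235]=0;br[:,310:]=0
q=P[br]; print('brass',len(q),cv2.minEnclosingCircle(q[:,:2].astype(np.float32)),np.median(q[:,2]))
bo=(abs(P[...,2]-14)<4); bo[:,:235]=0;bo[:,310:]=0;bo[:160]=0;bo[235:]=0
print('board',cv2.minAreaRect(P[bo][:,:2].astype(np.float32)))
bo=(abs(P[...,2]-6)<3); bo[:,:360]=0;bo[:,402:]=0;bo[:150]=0;bo[205:]=0
print('foot',bo.sum(),cv2.minAreaRect(P[bo][:,:2].astype(np.float32)))
E
```

```text
[422.31428571  88.8       ] 35 zmax 10.020489143905031 rect ((858.5724487304688, -264.36383056640625), (67.83861541748047, 5.059541702270508), 87.35560607910156)
[383.81538462 172.04615385] 65 zmax 83.1626497435282 rect ((482.43084716796875, -61.444091796875), (17.119300842285156, 293.5719299316406), 54.97126770019531)
[376.19230769 237.42307692] 78 zmax 101.22180046109074 rect ((400.0638732910156, -45.75486755371094), (33.34233856201172, 161.45542907714844), 11.86849594116211)
brass 559 ((526.8245849609375, 176.11776733398438), 45.514686584472656) 45.492566672061365
board ((526.4217529296875, 175.86990356445312), (140.4608917236328, 139.7854461669922), 24.07758331298828)
foot 655 ((591.1419677734375, -136.7900390625), (159.64207458496094, 114.96215057373047), 1.8195737600326538)
```

View pics/c1.png

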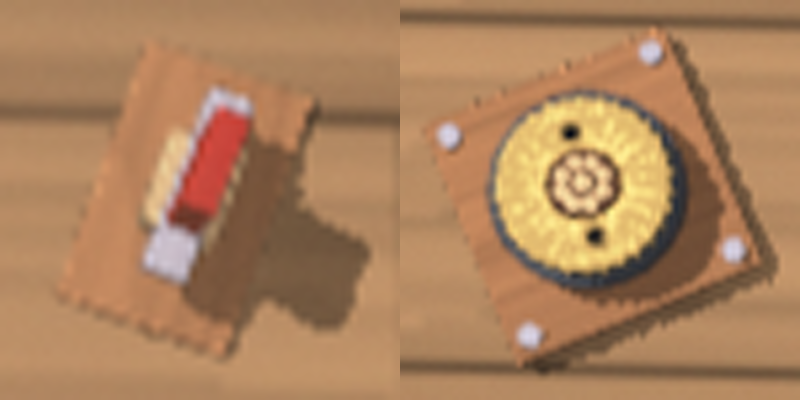

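The crops show the saddle foot corners at (150,42), (316,100), (228,356) and (60,292). The ring holes are at (570,132) and (595,236).

```bash
cat >> h.py <<'E'
def plan(target,yaw=None):
    """shift in tool axes (fractions) & turn to get TCP to target, pointing down with tool y axis at yaw (mod pi)"""
    o=ctrl.get_obs(); Rt=Ro.from_rotvec(o['orientation']); p=np.array(o['ee_pos'])
    M=Rt.as_matrix(); sh=M.T@(np.array(target)-p)/200
    best=None
    for k in(0,np.pi):
        if yaw is None: break
        y=np.array([np.cos(yaw+k),np.sin(yaw+k),0]); zz=np.array([0,0,-1.]); x=np.cross(y,zz)
        rv=(Rt.inv()*Ro.from_matrix(np.c_[x,y,zz])).as_rotvec()
        print(' turn opt rad',rv.round(4),'frac',(rv/1.5).round(4))
    print(' p',p.round(1),'shift frac',sh.round(4),'yaw now',round(float(np.degrees(np.arctan2(M[1,1],M[0,1]))),2),'tilt',(M[:,2]).round(4),'F',np.round(o['ft_force'],1),'M',np.round(o['moment'],2),'w',round(float(o['width']),1),'t',round(o['t'],2),'q6',round(float(o['qpos'][5]),2))
    return M
E
python3 - <<'E'
from h import *
z=np.load('top0.npz'); im,d,K,R,t=[z[k] for k in('im','d','K','R','t')]
a=np.array([[150,42],[316,100],[228,356],[60,292]])*55/400+[355,150]-.5
f=ray(a,K,R,t,6); r=cv2.minAreaRect(f[:,:2].astype(np.float32)); print('foot',f.round(1),r)
v=f[0]-f[3]; w=f[1]-f[2]; print('ang x',np.degrees(np.arctan2(v[1]+w[1],v[0]+w[0])))
h=ray((np.array([[170,132],[195,236]])*75/400+[235,160]-.5),K,R,t,44);print('holes',h,h.mean(0),np.degrees(np.arctan2(*(h[0]-h[1])[[1,0]])))
print([ (k,np.round(ctrl.camera_info('wrist')[k],3)) for k in('R','t')], )
i=ctrl.camera_info('wrist'); C=-i['R'].T@i['t']; M=plan([r[0][0],r[0][1],250],np.radians(70)); print('cam in tool',M.T@(C-ctrl.get_obs()['ee_pos']),'axes in tool',(i['R']@M).round(3))
E
```

```text
foot [[ 653.6 -121.4    6. ]
 [ 631.2 -187.3    6. ]
 [ 527.8 -151.9    6. ]
 [ 551.9  -86.     6. ]] ((590.8497924804688, -136.39535522460938), (70.13562774658203, 109.35723876953125), 71.12344360351562)
ang x -19.032487678035658
holes [[555.13508751 184.56082556  44.        ]
 [501.01756484 169.47674104  44.        ]] [528.07632618 177.0187833   44.        ] 15.57465772723558
[('R', array([[ 0.441,  0.898, -0.001],
       [ 0.866, -0.425,  0.263],
       [ 0.236, -0.117, -0.965]])), ('t', array([-624.421,  -31.839,  390.088]))]
 turn opt rad [-1.400e-03 -1.000e-04 -1.078e-01] frac [-0.0009 -0.0001 -0.0719]
 turn opt rad [-2.0000e-04  2.1000e-03  3.0338e+00] frac [-1.0000e-04  1.4000e-03  2.0225e+00]
 p [275.4 560.5 222. ] shift frac [-2.9525 -2.4313 -0.137 ] yaw now 63.82 tilt [-7.0e-04 -1.2e-03 -1.0e+00] F [-0.7  0.1 -0.2] M [-0.01 -0.02 -0.03] w 87.4 t 0.1 q6 -0.02
cam in tool [ 7.24477046e+01  1.56734717e-01 -1.61906448e+02] axes in tool [[ 0.001  1.    -0.   ]
 [-0.965  0.001 -0.264]
 [-0.264  0.     0.965]]
```

Request:
servo_tool(rows=[[0,0,0,-0.984,-0.81,0,87],[0,0,0,-0.984,-0.81,0,87],[0,0,0,-0.984,-0.81,0,87],[0,0,0,-0.984,-0.81,0,87],[0,0,0,-0.984,-0.81,0,87]])

```text
t: 0.72
ee_pos: [381.6, 325.5, 222.5]
orientation: [-0.718, -3.058, 0.002]
ft_force: [0.9, 0.2, 0.4]
width: 87.0
grasp_force: 0.0
```

Request:
servo_tool(rows=[[0,0,0,-0.984,-0.81,0,87],[0,0,0,-0.984,-0.81,0,87],[0,0,0,-0.984,-0.81,0,87],[0,0,0,-0.984,-0.81,0,87],[0,0,0,-0.984,-0.81,0,87]])

```text
t: 1.35
ee_pos: [487.4, 94.3, 222.6]
orientation: [0.718, 3.058, 0.0]
ft_force: [-0.8, 0.6, -0.2]
width: 86.9
grasp_force: 0.0
```

Request:
servo_tool(rows=[[0,0,0,-0.984,-0.81,0,87],[0,0,0,-0.984,-0.81,0,87],[0,0,-0.083,-0.984,-0.81,0,87],[0,0,-0.083,-0.984,-0.81,0,87],[0,0,-0.083,-0.984,-0.81,0,87],[0,0,-0.083,-0.984,-0.81,0,87]])

```text
t: 2.1
ee_pos: [591.0, -134.2, 222.0]
orientation: [-0.519, -3.097, -0.001]
ft_force: [-0.5, 0.2, 0.1]
width: 86.9
grasp_force: 0.0
```

```bash
python3 - <<'E'
from h import *
plan([591,-136.4,222],np.radians(71)); print(ctrl.get_obs()['qvel'].round(3) if hasattr(ctrl.get_obs()['qvel'],'round') else 0)
im,d,K,R,t=grab('wrist'); save(im,'w1.png'); np.savez('w1.npz',im=im,d=d,K=K,R=R,t=t)
hsv=cv2.cvtColor(im,cv2.COLOR_RGB2HSV); P=cloud(d,K,R,t)
red=((hsv[...,0]<6)|(hsv[...,0]>174))&(hsv[...,1]>150)
m=red&(abs(P[...,2]-80)<3); print(m.sum(),np.percentile(P[red][:,2],[5,50,95]))
v,u=np.nonzero(m); q=ray(np.c_[u,v],K,R,t,80)[:,:2].astype(np.float32); print('fin top',cv2.minAreaRect(q), 'depth-based',cv2.minAreaRect(P[m][:,:2].astype(np.float32)))
ft=abs(P[...,2]-6)<2.5; l,s=cv2.connectedComponents(ft.astype(np.uint8))[1],0
n,l,s,c=cv2.connectedComponentsWithStats(ft.astype(np.uint8)); i=1+np.argmax(s[1:,4]); print('foot',s[i],cv2.minAreaRect(P[l==i][:,:2].astype(np.float32)))
tp=abs(P[...,2]-38)<2.5; n,l,s,c=cv2.connectedComponentsWithStats(tp.astype(np.uint8))
for i in range(1,n):
  if s[i,4]>150: print('bar',c[i],s[i,4],cv2.minAreaRect(P[l==i][:,:2].astype(np.float32)))
E
```

```text
turn opt rad [ 0.0004 -0.0015 -0.0004] frac [ 0.0003 -0.001  -0.0003]
 turn opt rad [-2.4000e-03 -7.0000e-04  3.1412e+00] frac [-1.6000e-03 -5.0000e-04  2.0941e+00]
 p [ 591.  -134.2  222. ] shift frac [-0.0038 -0.0104  0.0001] yaw now 70.98 tilt [-1.3e-03  9.0e-04 -1.0e+00] F [-0.5  0.2  0.1] M [ 0.02 -0.02  0.03] w 86.9 t 2.1 q6 -1.48
[ 0.022 -0.015  0.022  0.001 -0.    -0.002]
588 [47.42542653 79.71224582 98.00773478]
fin top ((511.15655517578125, -111.05429077148438), (51.906272888183594, 196.64389038085938), 84.56812286376953) depth-based ((511.681640625, -111.1922836303711), (51.61750793457031, 196.18161010742188), 84.4986572265625)
foot [ 294  134   58   86 3441] ((591.3683471679688, -133.641845703125), (69.97277069091797, 109.21379089355469), 70.79815673828125)
bar [305.99597099  21.92264303] 1241 ((418.30572509765625, -101.67378234863281), (106.30265045166016, 25.650070190429688), 54.786014556884766)
bar [552.37867647  40.49264706] 272 ((529.6510009765625, 141.6810302734375), (75.43359375, 20.63855743408203), 3.6163625717163086)
bar [322.48867314 159.74433657] 309 ((575.5067749023438, -128.70008850097656), (17.901241302490234, 46.161956787109375), 69.094482421875)
bar [142.08173077 245.84134615] 208 ((592.9569091796875, -371.0061340332031), (55.5001335144043, 19.452451705932617), 35.896995544433594)
bar [  5.25547445 264.26277372] 274 ((559.2058715820312, -537.825439453125), (20.787721633911133, 59.677371978759766), 55.79131317138672)
bar [397.95948276 350.15172414] 1160 ((846.0379638671875, -124.99650573730469), (27.41816520690918, 136.830078125), 5.064469337463379)
```

View pics/w1.png

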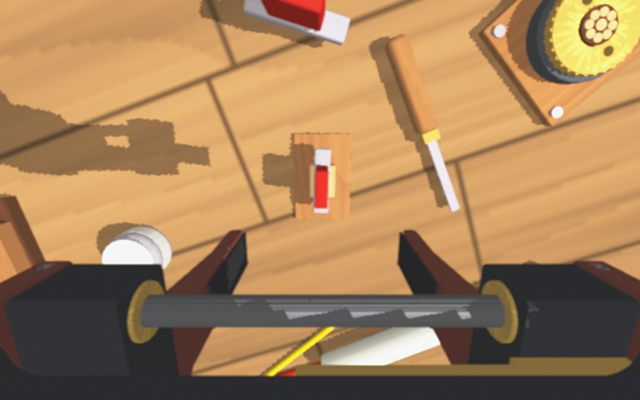

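The wrist view shows the target spanner at about (322,185) on its foot (294–352, 134–220). The decoy spanner is at the top (295,15).

```bash
python3 - <<'E'
from h import *
z=np.load('w1.npz'); im,d,K,R,t=[z[k] for k in('im','d','K','R','t')]
P=cloud(d,K,R,t); hsv=cv2.cvtColor(im,cv2.COLOR_RGB2HSV)
red=((hsv[...,0]<6)|(hsv[...,0]>174))&(hsv[...,1]>150); red[:125]=0; red[225:]=0; red[:,:290]=0; red[:,355:]=0
for lo in (76,):
  m=red&(P[...,2]>lo); v,u=np.nonzero(m); print(m.sum(),cv2.minAreaRect(ray(np.c_[u,v],K,R,t,80)[:,:2].astype(np.float32)),P[m].mean(0))
sil=(P[...,2]>34)&(P[...,2]<42); sil[:125]=0; sil[225:]=0; sil[:,:290]=0; sil[:,355:]=0
v,u=np.nonzero(sil); print(sil.sum(),ray(np.c_[u,v],K,R,t,38).mean(0),cv2.minAreaRect(ray(np.c_[u,v],K,R,t,38)[:,:2].astype(np.float32)))
tp=(abs(P[...,2]-28)<3); tp[:125]=0; tp[225:]=0; tp[:,:290]=0; tp[:,355:]=0
print('block',cv2.minAreaRect(P[tp][:,:2].astype(np.float32)))
E
```

```text
452 ((587.4050903320312, -133.83963012695312), (12.296551704406738, 39.75568771362305), 70.65933227539062) [ 587.71239176 -133.97976345   81.04409401]
412 [ 577.56390288 -129.54658059   38.        ] ((588.7526245117188, -133.754150390625), (17.838985443115234, 74.58109283447266), 69.11321258544922)
block ((581.1441650390625, -129.9203338623047), (29.78651237487793, 57.86945343017578), 70.42552947998047)
```

```bash
python3 - <<'E'
from h import *
plan([588,-133.8,44],np.radians(70))
E
```

```text
turn opt rad [ 0.0004 -0.0015  0.0179] frac [ 0.0002 -0.001   0.012 ]
 turn opt rad [ 2.4000e-03  6.0000e-04 -3.1236e+00] frac [ 1.6000e-03  4.0000e-04 -2.0824e+00]
 p [ 590.7 -133.7  222.2] shift frac [ 0.0112 -0.0051  0.8909] yaw now 71.03 tilt [-1.3e-03  8.0e-04 -1.0e+00] F [ 1.3 -0.2  0.5] M [-0.03  0.05  0.04] w 87.3 t 2.15 q6 -1.48
```

Request:
servo_tool(rows=[[0,0,0.012,0.0112,-0.005,0.3,60],[0,0,0.012,0.0112,-0.005,0.55,60],[0,0,0.012,0.0112,-0.005,0.7,60],[0,0,0.012,0.0112,-0.005,0.8,60],[0,0,0.012,0.0112,-0.005,0.88,60],[0,0,0.012,0.0112,-0.005,0.88,60]])

```text
t: 2.9
ee_pos: [588.4, -135.3, 46.2]
orientation: [-0.546, -3.093, -0.0]
ft_force: [-0.6, 0.3, 0.5]
width: 59.8
grasp_force: 0.0
```

```bash
python3 - <<'E'
from h import *
plan([588,-133.8,44],np.radians(70))
im,d,K,R,t=grab('wrist'); save(im,'w2.png')
E
```

```text
turn opt rad [-0.0001 -0.0011 -0.0007] frac [-0.0001 -0.0007 -0.0004]
 turn opt rad [-1.7000e-03  1.0000e-04  3.1409e+00] frac [-1.100e-03  1.000e-04  2.094e+00]
 p [ 588.4 -135.3   46.2] shift frac [0.0043 0.0063 0.011 ] yaw now 69.96 tilt [-1.1e-03  3.0e-04 -1.0e+00] F [-0.6  0.3  0.5] M [ 0.   -0.03 -0.02] w 59.8 t 2.9 q6 -1.47
```

View pics/w2.png

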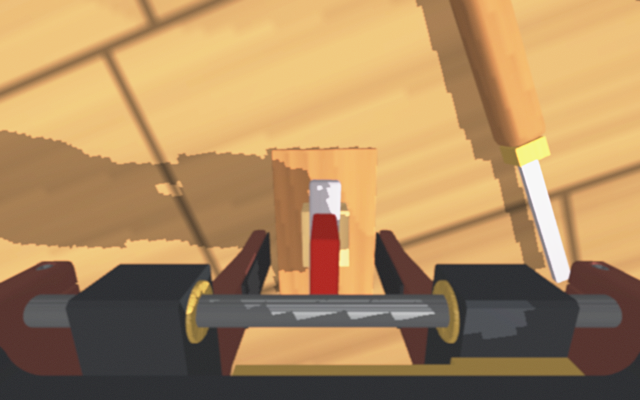

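The fin (311–338) sits centred between the fingers (268 and 378), so I'm closing.

Request:
servo_tool(rows=[[0,0,0,0.003,0.003,0.005,30],[0,0,0,0.003,0.003,0.005,0],[0,0,0,0.003,0.003,0.005,0],[0,0,0,0.003,0.003,0.005,0],[0,0,0,0.003,0.003,0.005,0],[0,0,0,0.003,0.003,0.005,0]])

```text
t: 3.7
ee_pos: [588.4, -135.1, 45.8]
orientation: [0.547, 3.093, -0.0]
ft_force: [0.5, 0.2, 1.0]
width: 14.2
grasp_force: 30.0
```

```bash
python3 - <<'E'
from h import *
plan([588,-133.8,44],np.radians(70))
for _ in range(4): ctrl.get_image('wrist'); o=ctrl.get_obs(); print(np.round(o['ee_pos'],2),o['width'],o['grasp_force'],np.round(o['ft_force'],1))
E
```

```text
turn opt rad [ 0.      0.0002 -0.0013] frac [ 0.      0.0001 -0.0009]
 turn opt rad [ 3.0000e-04 -0.0000e+00  3.1403e+00] frac [ 2.0000e-04 -0.0000e+00  2.0935e+00]
 p [ 588.4 -135.1   45.8] shift frac [0.0044 0.0055 0.0089] yaw now 69.93 tilt [ 2.e-04 -0.e+00 -1.e+00] F [0.5 0.2 1. ] M [0.06 0.06 0.02] w 14.2 t 3.7 q6 -1.47
[ 588.4  -135.13   45.75] 14.090307762145992 30.000117123126984 [-0.3  0.5  1. ]
[ 588.38 -135.12   45.75] 13.693994653947106 30.000221729278564 [-0.2  0.3  2.4]
[ 588.44 -135.12   45.78] 13.809911784046736 30.00015825033188 [ 0.7 -0.7  1.3]
[ 588.41 -135.11   45.77] 13.76392680316699 30.00017613172531 [0.1 0.5 1.2]
```

Request:
servo_tool(rows=[[0,0,0,0,0,-0.05,0],[0,0,0,0,0,-0.2,0],[0,0,0,0,0,-0.4,0],[0,0,0,0,0,-0.6,0],[0,0,0,0,0,-0.6,0]])

```text
t: 4.53
ee_pos: [590.4, -135.6, 169.2]
orientation: [0.546, 3.087, -0.001]
ft_force: [0.2, 0.1, -1.9]
width: 14.1
grasp_force: 30.0
```

```bash
python3 - <<'E'
from h import *
plan([588,165,165],np.radians(105.6))
M=plan([588,15,165])
im,d,K,R,t=grab('wrist');P=cloud(d,K,R,t); p=np.array(ctrl.get_obs()['ee_pos'])
Q=(P-p)@M   # tool coords
m=(abs(Q[...,2]-8)<3)&(abs(Q[...,0])<60)&(abs(Q[...,1])<15)&(d>0)
q=Q[m]; print(m.sum(),q.min(0),q.max(0),np.percentile(q,[2,50,98],axis=0).round(1),cv2.minAreaRect(q[:,:2].astype(np.float32)))
v,u=np.nonzero(m); qq=(ray(np.c_[u,v],K,R,t,p[2]-7.8)-p)@M; print(qq.min(0),qq.max(0))
E
```

```text
turn opt rad [-0.0014  0.0064 -0.6225] frac [-0.0009  0.0042 -0.415 ]
 turn opt rad [8.3000e-03 1.8000e-03 2.5191e+00] frac [5.5000e-03 1.2000e-03 1.6794e+00]
 p [ 590.4 -135.6  169.2] shift frac [0.5269 1.4077 0.0184] yaw now 69.93 tilt [ 0.0062 -0.0016 -1.    ] F [ 0.2  0.1 -1.9] M [-0.03 -0.02 -0.01] w 14.1 t 4.53 q6 -1.47
 p [ 590.4 -135.6  169.2] shift frac [0.2696 0.7032 0.0195] yaw now 69.93 tilt [ 0.0062 -0.0016 -1.    ] F [ 0.2  0.1 -1.9] M [-0.03 -0.02 -0.01] w 14.1 t 4.53 q6 -1.47
999 [ 5.75372971 -8.49770702  5.01752301] [36.2263448   9.57540597 10.83989163] [[10.1 -8.   5.1]
 [26.5  0.9  6. ]
 [36.   9.1  8.9]] ((20.98931121826172, 0.5377168655395508), (30.47365951538086, 18.072391510009766), 0.008312073536217213)
[ 5.55870815 -8.42589792  7.56314172] [36.7435987   9.55289419  7.77077509]
```

Request:
servo_tool(rows=[[0,0,0,0.263,0.704,0,0],[0,0,0,0.263,0.704,0,0],[0,0,0,0.263,0.704,0,0]])

```text
t: 4.95
ee_pos: [585.4, 18.0, 163.5]
orientation: [-0.543, -3.09, 0.001]
ft_force: [0.2, -0.1, -1.8]
width: 14.0
grasp_force: 30.0
```

Request:
servo_tool(rows=[[0,0,-0.12,0.263,0.704,0,0],[0,0,-0.24,0.263,0.704,0,0],[0,0,-0.34,0.263,0.704,0,0],[0,0,-0.415,0.263,0.704,0,0],[0,0,-0.415,0.263,0.704,0,0],[0,0,-0.415,0.263,0.704,0,0]])

```text
t: 5.7
ee_pos: [585.5, 165.0, 164.5]
orientation: [0.422, -3.111, 0.0]
ft_force: [-0.8, 0.2, -2.0]
width: 13.9
grasp_force: 30.0
```

```bash
python3 - <<'E'
from h import *
plan([588,165,165],np.radians(105.6))
im,d,K,R,t=grab('wrist'); save(im,'w3.png'); np.savez('w3.npz',im=im,d=d,K=K,R=R,t=t)
P=cloud(d,K,R,t); hsv=cv2.cvtColor(im,cv2.COLOR_RGB2HSV)
u0=(K@(R@np.array([527,176,46.])+t)); u0=u0[:2]/u0[2]; print('ring px',u0)
E
```

```text
turn opt rad [ 0.     -0.0021 -0.0027] frac [ 0.     -0.0014 -0.0018]
 turn opt rad [-0.0032 -0.      3.1389] frac [-0.0022 -0.      2.0926]
 p [585.5 165.  164.5] shift frac [-0.0122 -0.0032 -0.0026] yaw now 105.45 tilt [-2.e-03 -5.e-04 -1.e+00] F [-0.8  0.2 -2. ] M [ 0.05  0.01 -0.02] w 13.9 t 5.7 q6 -1.59
ring px [350.62170827 139.97170206]
```

View pics/w3.png

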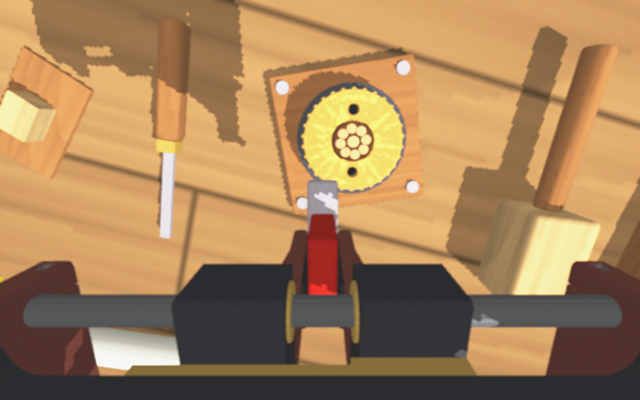

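The ring is around (352,140), with holes at about (353,109) and (352,172). Next I'm refining the rim and holes by mask.

```bash
python3 - <<'E'
from h import *
z=np.load('w3.npz'); im,d,K,R,t=[z[k] for k in('im','d','K','R','t')]
g=im.max(2); hsv=cv2.cvtColor(im,cv2.COLOR_RGB2HSV)
H=[]
for c in((353,109),(352,172)):
    m=np.zeros_like(g,bool); y,x=c[1],c[0]; w=g[y-10:y+11,x-10:x+11].astype(float)
    m=(w<120).astype(np.uint8); n,l,s,cc=cv2.connectedComponentsWithStats(m); i=l[10,10]; print(s[i],cc[i]+[x-10,y-10])
    v,u=np.nonzero(l==i); q=ray(np.c_[u+x-10,v+y-10],K,R,t,46)[:,:2]; H.append((q.max(0)+q.min(0))/2); print('hole',H[-1],q.max(0)-q.min(0),q.mean(0))
H=np.array(H); dv=H[0]-H[1]; print('mid',H.mean(0),'sep',np.hypot(*dv),'ang',np.degrees(np.arctan2(dv[1],dv[0]))%180)
P=cloud(d,K,R,t)
br=(hsv[...,0]>18)&(hsv[...,0]<32)&(hsv[...,1]>90)&(abs(P[...,2]-46)<5); br[:80]=0;br[200:]=0;br[:,:290]=0;br[:,410:]=0
v,u=np.nonzero(br); q=ray(np.c_[u,v],K,R,t,46)[:,:2].astype(np.float32); hull=cv2.convexHull(q); 
# circle fit to hull excluding occluded side
hp=hull[:,0]; 
from scipy.optimize import least_squares
f=least_squares(lambda x:np.hypot(*(hp-x[:2]).T)-x[2],[527,176,45],loss='soft_l1'); print('rim',f.x)
# medallion rosette
md=(hsv[...,0]<15)&(np.hypot(*(P[...,:2]-H.mean(0)).transpose(2,0,1))<25)&(P[...,2]>40)
v,u=np.nonzero(md); print('medallion',cv2.minEnclosingCircle(ray(np.c_[u,v],K,R,t,48)[:,:2].astype(np.float32)))
print('board',cv2.minAreaRect(P[(abs(P[...,2]-14)<2)&(np.hypot(*(P[...,:2]-H.mean(0)).transpose(2,0,1))<105)][:,:2].astype(np.float32)))
E
```

```text
[ 6  6  9  9 70] [353.15714286 108.92857143]
hole [500.6764633  170.36216516] [7.63047255 7.53588266] [500.69075244 170.35079416]
[ 6  6  8  8 52] [351.61538462 171.25      ]
hole [554.07902061 185.14464502] [7.02079321 7.08380733] [554.06654879 185.17577498]
mid [527.37774195 177.75340509] sep 55.41078268490179 ang 15.472738177542738
rim [527.17811205 177.90907967  45.77769694]
medallion ((581.0274047851562, 250.59165954589844), 108.58231353759766)
board ((527.34814453125, 178.2010498046875), (139.75547790527344, 139.75755310058594), 24.10762596130371)
```

```bash
python3 - <<'E'
from h import *
M=plan([525.9,177.0,88],np.radians(105.5))
z=np.load('w3.npz'); d,K,R,t=[z[k] for k in('d','K','R','t')]; P=cloud(d,K,R,t); p=np.array(ctrl.get_obs()['ee_pos']); Q=(P-p)@M
m=(abs(Q[...,2]-7)<4)&(abs(Q[...,0])<60)&(abs(Q[...,1])<15)&(d>0); v,u=np.nonzero(m)
q=(ray(np.c_[u,v],K,R,t,p[2]-7.8)-p)@M; r=Q[m]; print(q.min(0),q.max(0),r.max(0),np.median(r[:,2]), cv2.minAreaRect(q[:,:2].astype(np.float32)))
E
```

```text
turn opt rad [ 0.     -0.0016 -0.0008] frac [ 0.     -0.001  -0.0005]
 turn opt rad [-2.5000e-03 -0.0000e+00  3.1408e+00] frac [-1.6000e-03 -0.0000e+00  2.0938e+00]
 p [585.7 164.9 164.8] shift frac [0.2713 0.138  0.3845] yaw now 105.45 tilt [-1.5e-03 -4.0e-04 -1.0e+00] F [-1.  -0.1 -1.8] M [0.09 0.02 0.  ] w 13.6 t 5.75 q6 -1.59
[ 7.95129638 -8.07199715  7.81244496] [38.06320159  9.65342102  7.85979917] [37.7694225   9.74009933 10.98137456] 8.386087435186678 ((23.007675170898438, 0.7941551208496094), (17.726924896240234, 30.1054744720459), 89.97555541992188)
```

Request:
servo_tool(rows=[[0,0,0,0.264,0.1365,0,0],[0,0,0,0.264,0.1365,0.2,0],[0,0,0,0.264,0.1365,0.33,0],[0,0,0,0.264,0.1365,0.37,0],[0,0,0,0.264,0.1365,0.38,0],[0,0,0,0.264,0.1365,0.38,0]])

```text
t: 6.5
ee_pos: [528.7, 177.6, 90.4]
orientation: [-0.425, 3.111, 0.0]
ft_force: [0.3, 1.7, -1.6]
width: 13.4
grasp_force: 30.0
```

```bash
python3 - <<'E'
from h import *
plan([527.4,177.1,80],np.radians(105.5))
im,d,K,R,t=grab('wrist'); save(cv2.resize(im[40:300,180:460],(560,520),interpolation=2),'w4.png')
plan([527.4,177.1,80],np.radians(105.5))
E
```

```text
turn opt rad [0.0001 0.0013 0.001 ] frac [0.     0.0009 0.0007]
 turn opt rad [-2.0000e-03  1.0000e-04 -3.1406e+00] frac [-1.3000e-03  1.0000e-04 -2.0937e+00]
 p [528.7 177.6  90.4] shift frac [ 0.007  -0.0007  0.0521] yaw now 105.56 tilt [ 1.2e-03  4.0e-04 -1.0e+00] F [ 0.3  1.7 -1.6] M [ 0.04 -0.03  0.01] w 13.4 t 6.5 q6 -1.54
 turn opt rad [0.     0.0015 0.0012] frac [0.     0.001  0.0008]
 turn opt rad [-2.4000e-03  1.0000e-04 -3.1404e+00] frac [-1.6000e-03  1.0000e-04 -2.0936e+00]
 p [528.7 177.7  90.6] shift frac [ 0.0072 -0.001   0.0527] yaw now 105.57 tilt [ 1.5e-03  5.0e-04 -1.0e+00] F [-0.4 -0.1 -3. ] M [ 0.01  0.04 -0.06] w 13.8 t 6.55 q6 -1.54
```

View pics/w4.png

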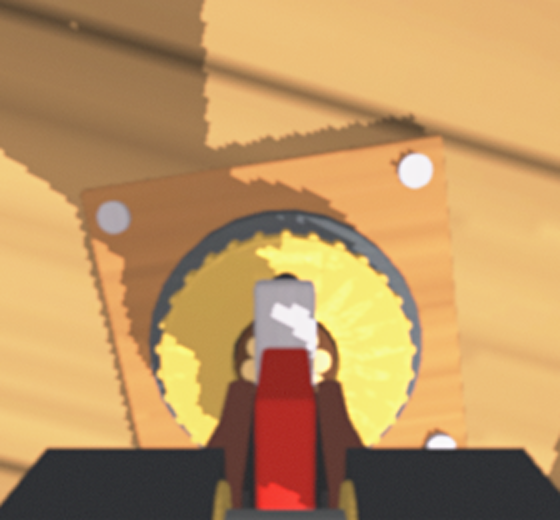

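The near hole just shows beyond the bar end at (285,276), in line with the bar (centre 285). I'm descending gently.

Request:
servo_tool(rows=[[0,0,0,0.007,-0.001,0.02,0],[0,0,0,0.007,-0.001,0.036,0],[0,0,0,0.007,-0.001,0.041,0],[0,0,0,0.007,-0.001,0.046,0],[0,0,0,0.007,-0.001,0.05,0],[0,0,0,0.007,-0.001,0.05,0]])

```text
t: 7.3
ee_pos: [526.7, 177.0, 79.6]
orientation: [0.426, -3.112, 0.0]
ft_force: [0.3, -1.2, -2.1]
width: 13.9
grasp_force: 30.0
```

```bash
python3 - <<'E'
from h import *
plan([527.4,177.1,80],np.radians(105.5))
E
```

```text
turn opt rad [-0.     -0.0001  0.0017] frac [-0.     -0.      0.0012]
 turn opt rad [ 1.0000e-04 -0.0000e+00 -3.1399e+00] frac [ 1.0000e-04 -0.0000e+00 -2.0932e+00]
 p [526.7 177.   79.6] shift frac [-0.0036 -0.0007 -0.0018] yaw now 105.6 tilt [-1.e-04 -0.e+00 -1.e+00] F [ 0.3 -1.2 -2.1] M [ 0.07  0.03 -0.03] w 13.9 t 7.3 q6 -1.54
```

Request:
servo_tool(rows=[[0,0,0,-0.002,0,0.005,0],[0,0,0,-0.002,0,0.01,0],[0,0,0,-0.002,0,0.015,0],[0,0,0,-0.002,0,0.02,0],[0,0,0,-0.002,0,0.02,0]])

```text
t: 7.92
ee_pos: [527.0, 177.1, 75.6]
orientation: [0.426, -3.112, 0.0]
ft_force: [-0.9, 0.3, -1.6]
width: 13.8
grasp_force: 30.0
```

```bash
python3 - <<'E'
from h import *
plan([527.4,177.1,71],np.radians(105.5))
E
```

```text
turn opt rad [-0.     -0.0002  0.0016] frac [-0.     -0.0002  0.0011]
 turn opt rad [ 4.00e-04 -0.00e+00 -3.14e+00] frac [ 2.0000e-04 -0.0000e+00 -2.0933e+00]
 p [527.  177.1  75.6] shift frac [-0.002  -0.0005  0.0228] yaw now 105.59 tilt [-2.e-04 -1.e-04 -1.e+00] F [-0.9  0.3 -1.6] M [0.06 0.03 0.01] w 13.8 t 7.92 q6 -1.54
```

Request:
servo_tool(rows=[[0,0,0,0,0,0.006,0],[0,0,0,0,0,0.012,0],[0,0,0,0,0,0.018,0],[0,0,0,0,0,0.023,0],[0,0,0,0,0,0.023,0]])

```text
t: 8.55
ee_pos: [527.0, 177.1, 71.0]
orientation: [0.426, -3.112, 0.0]
ft_force: [-0.7, -0.2, -3.9]
width: 14.0
grasp_force: 30.0
```

```bash
python3 - <<'E'
from h import *
plan([527.4,177.1,71],np.radians(105.5))
E
```

```text
turn opt rad [-0.     -0.0002  0.0017] frac [-0.     -0.0002  0.0011]
 turn opt rad [ 4.0000e-04 -0.0000e+00 -3.1399e+00] frac [ 2.0000e-04 -0.0000e+00 -2.0933e+00]
 p [527.  177.1  71. ] shift frac [-0.002  -0.0006 -0.0001] yaw now 105.6 tilt [-2.e-04 -1.e-04 -1.e+00] F [-0.7 -0.2 -3.9] M [0.05 0.   0.  ] w 14.0 t 8.55 q6 -1.54
```

Request:
servo_tool(rows=[[0,0,0.03,0,0,0,0],[0,0,0.06,0,0,0,0],[0,0,0.09,0,0,0,0],[0,0,0.12,0,0,0,0],[0,0,0.12,0,0,0,0]])

```text
t: 9.18
ee_pos: [527.0, 177.4, 71.1]
orientation: [-0.146, 3.138, 0.0]
ft_force: [-0.7, 2.7, -1.8]
width: 13.5
grasp_force: 30.0
```

```bash
python3 - <<'E'
from h import *
plan([527.0,177.1,71],np.radians(105.5))
E
```

```text
turn opt rad [ 3.000e-04  1.000e-04 -1.778e-01] frac [ 0.0002  0.     -0.1185]
 turn opt rad [ 1.0000e-04 -4.0000e-04  2.9638e+00] frac [ 1.0000e-04 -3.0000e-04  1.9759e+00]
 p [527.  177.4  71.1] shift frac [ 0.0004 -0.0015  0.0004] yaw now 95.31 tilt [ 0.e+00  3.e-04 -1.e+00] F [-0.7  2.7 -1.8] M [0.42 0.05 0.04] w 13.5 t 9.18 q6 -1.36
```

Request:
servo_tool(rows=[[0,0,0.04,0,0,0,0],[0,0,0.08,0,0,0,0],[0,0,0.12,0,0,0,0],[0,0,0.16,0,0,0,0],[0,0,0.2,0,0,0,0]])

```text
t: 9.8
ee_pos: [527.1, 177.6, 71.1]
orientation: [0.327, 3.124, 0.001]
ft_force: [0.8, 3.4, -3.0]
width: 14.0
grasp_force: 30.0
```

```bash
python3 - <<'E'
from h import *
plan([527.0,177.1,71],np.radians(105.5))
E
```

```text
turn opt rad [ 6.000e-04  2.000e-04 -4.791e-01] frac [ 4.000e-04  1.000e-04 -3.194e-01]
 turn opt rad [ 3.0000e-04 -8.0000e-04  2.6625e+00] frac [ 2.000e-04 -5.000e-04  1.775e+00]
 p [527.1 177.6  71.1] shift frac [-0.     -0.0025  0.0006] yaw now 78.05 tilt [ 2.e-04  6.e-04 -1.e+00] F [ 0.8  3.4 -3. ] M [0.76 0.1  0.22] w 14.0 t 9.8 q6 -1.06
```

Request:
servo_tool(rows=[[0,0,0.02,0,0,0,0],[0,0,0.04,0,0,0,0],[0,0,0.06,0,0,0,0],[0,0,0.08,0,0,0,0]])

```text
t: 10.3
ee_pos: [527.2, 177.6, 71.1]
orientation: [0.514, 3.099, 0.001]
ft_force: [-0.5, 5.9, -2.6]
width: 13.7
grasp_force: 30.0
```

```bash
python3 - <<'E'
from h import *
plan([527.0,177.1,71],np.radians(105.5))
E
```

```text
turn opt rad [ 7.000e-04  3.000e-04 -5.994e-01] frac [ 4.000e-04  2.000e-04 -3.996e-01]
 turn opt rad [ 3.0000e-04 -9.0000e-04  2.5422e+00] frac [ 2.0000e-04 -6.0000e-04  1.6948e+00]
 p [527.2 177.6  71.1] shift frac [-0.     -0.0025  0.0006] yaw now 71.16 tilt [ 3.e-04  6.e-04 -1.e+00] F [-0.5  5.9 -2.6] M [1.18 0.14 0.23] w 13.7 t 10.3 q6 -0.94
```

Request:
servo_tool(rows=[[0,0,0.015,0,0,0,0],[0,0,0.03,0,0,0,0],[0,0,0.03,0,0,0,0]])

```text
t: 10.68
ee_pos: [527.2, 177.6, 71.1]
orientation: [0.583, 3.087, 0.001]
ft_force: [-1.1, 5.8, -2.5]
width: 14.1
grasp_force: 30.0
```

Request:
servo_tool(rows=[[0,0,0.01,0,0,0,0],[0,0,0.02,0,0,0,0]])

```text
t: 10.92
ee_pos: [527.2, 177.6, 71.1]
orientation: [0.629, 3.078, 0.001]
ft_force: [-1.3, 6.1, -3.4]
width: 13.9
grasp_force: 30.0
```

```bash
python3 - <<'E'
from h import *
plan([527.0,177.1,71],np.radians(105.5))
E
```

```text
turn opt rad [ 8.000e-04  3.000e-04 -6.739e-01] frac [ 5.000e-04  2.000e-04 -4.493e-01]
 turn opt rad [ 4.0000e-04 -1.0000e-03  2.4677e+00] frac [ 3.0000e-04 -6.0000e-04  1.6451e+00]
 p [527.2 177.6  71.1] shift frac [-0.0002 -0.0027  0.0007] yaw now 66.89 tilt [ 4.e-04  7.e-04 -1.e+00] F [-1.3  6.1 -3.4] M [1.24 0.1  0.14] w 13.9 t 10.93 q6 -0.86
```

Request:
servo_tool(rows=[[0,0,0.01,0,0,0,0],[0,0,0.02,0,0,0,0]])

```text
t: 11.18
ee_pos: [527.2, 177.6, 71.1]
orientation: [0.675, 3.068, 0.001]
ft_force: [-0.7, 6.5, -3.5]
width: 13.8
grasp_force: 30.0
```

```bash
python3 - <<'E'
from h import *
plan([527.0,177.1,71],np.radians(105.5))
E
```

```text
turn opt rad [ 7.000e-04  3.000e-04 -7.036e-01] frac [ 5.000e-04  2.000e-04 -4.691e-01]
 turn opt rad [ 4.000e-04 -9.000e-04  2.438e+00] frac [ 3.0000e-04 -6.0000e-04  1.6253e+00]
 p [527.2 177.6  71.1] shift frac [-0.0002 -0.0028  0.0006] yaw now 65.19 tilt [ 4.e-04  7.e-04 -1.e+00] F [-0.7  6.5 -3.5] M [1.25 0.13 0.39] w 13.8 t 11.18 q6 -0.84
```

Request:
servo_tool(rows=[[0,0,0.006,0,0,0,0],[0,0,0.012,0,0,0,0],[0,0,0.012,0,0,0,0]])

```text
t: 11.55
ee_pos: [527.2, 177.6, 71.1]
orientation: [0.701, 3.062, 0.001]
ft_force: [-1.5, 4.7, -3.1]
width: 14.0
grasp_force: 30.2
```

```bash
python3 - <<'E'
from h import *
plan([527.0,177.1,71],np.radians(105.5))
E
```

```text
turn opt rad [ 5.000e-04  4.000e-04 -7.203e-01] frac [ 3.000e-04  3.000e-04 -4.802e-01]
 turn opt rad [ 5.0000e-04 -6.0000e-04  2.4213e+00] frac [ 4.0000e-04 -4.0000e-04  1.6142e+00]
 p [527.2 177.6  71.1] shift frac [-0.0001 -0.0026  0.0007] yaw now 64.23 tilt [ 5.e-04  4.e-04 -1.e+00] F [-1.5  4.7 -3.1] M [1.19 0.09 0.6 ] w 14.0 t 11.55 q6 -0.82
```

Request:
servo_tool(rows=[[0,0,0.007,0,0,0,0],[0,0,0.014,0,0,0,0],[0,0,0.014,0,0,0,0]])

```text
t: 11.92
ee_pos: [527.2, 177.6, 71.1]
orientation: [0.732, 3.055, 0.001]
ft_force: [-0.6, 6.0, -3.5]
width: 14.4
grasp_force: 30.8
```

```bash
python3 - <<'E'
from h import *
plan([527.0,177.1,71],np.radians(105.5))
E
```

```text
turn opt rad [ 3.000e-04  5.000e-04 -7.408e-01] frac [ 2.000e-04  3.000e-04 -4.938e-01]
 turn opt rad [ 6.0000e-04 -4.0000e-04  2.4008e+00] frac [ 4.0000e-04 -2.0000e-04  1.6005e+00]
 p [527.2 177.6  71.1] shift frac [-0.0001 -0.0025  0.0007] yaw now 63.06 tilt [ 5.e-04  2.e-04 -1.e+00] F [-0.6  6.  -3.5] M [1.15 0.15 0.79] w 14.4 t 11.93 q6 -0.8
```

Request:
servo_tool(rows=[[0,0,-0.02,0,0,0,0],[0,0,-0.04,0,0,0,0],[0,0,-0.04,0,0,0,0]])

```text
t: 12.3
ee_pos: [527.2, 177.3, 71.1]
orientation: [0.643, 3.075, 0.001]
ft_force: [-0.7, 4.9, -2.2]
width: 14.1
grasp_force: 30.0
```

```bash
python3 - <<'E'
from h import *
plan([527.0,177.1,90],np.radians(105.5))
E
```

```text
turn opt rad [ 4.000e-04  2.000e-04 -6.827e-01] frac [ 2.000e-04  1.000e-04 -4.551e-01]
 turn opt rad [ 2.0000e-04 -5.0000e-04  2.4589e+00] frac [ 1.0000e-04 -3.0000e-04  1.6393e+00]
 p [527.2 177.3  71.1] shift frac [ 0.0003 -0.0013 -0.0943] yaw now 66.38 tilt [ 2.e-04  3.e-04 -1.e+00] F [-0.7  4.9 -2.2] M [1.04 0.12 0.13] w 14.1 t 12.3 q6 -0.86
```

Request:
servo_tool(rows=[[0,0,0,0.001,0.002,-0.02,0],[0,0,0,0.001,0.002,-0.06,0],[0,0,0,0.001,0.002,-0.11,0],[0,0,0,0.001,0.002,-0.3,0],[0,0,0,0.001,0.002,-0.47,0],[0,0,0,0.001,0.002,-0.47,0],[0,0,0,0.001,0.002,-0.47,0]])

```text
t: 13.18
ee_pos: [526.4, 177.1, 164.5]
orientation: [-0.642, -3.074, 0.001]
ft_force: [-0.2, -0.2, -1.6]
width: 14.0
grasp_force: 30.0
```

```bash
cat > bar.py <<'E'
from h import *
def bar():
    M=plan([588.4,-135.1,165],np.radians(69.93))
    im,d,K,R,t=grab('wrist'); P=cloud(d,K,R,t); p=np.array(ctrl.get_obs()['ee_pos']); Q=(P-p)@M
    m=(abs(Q[...,2]-7)<4)&(abs(Q[...,0])<60)&(abs(Q[...,1])<15)&(d>0); v,u=np.nonzero(m)
    q=(ray(np.c_[u,v],K,R,t,p[2]-7.8)-p)@M; print('bar',q.min(0),q.max(0),np.median(Q[m][:,2]),cv2.minAreaRect(q[:,:2].astype(np.float32)))
    return im
E
python3 - <<'E'
from bar import *
bar()
im,d,K,R,t=grab('top'); b=im[160:235,235:310]; save(cv2.resize(im[145:245,225:405],(800,444),interpolation=2),'t2.png')
E
```

```text
turn opt rad [-0.0008 -0.0006 -0.0617] frac [-0.0005 -0.0004 -0.0411]
 turn opt rad [-9.0000e-04  1.2000e-03  3.0799e+00] frac [-6.0000e-04  8.0000e-04  2.0533e+00]
 p [526.4 177.1 164.5] shift frac [-0.9092 -1.3064 -0.0019] yaw now 66.4 tilt [-9.e-04 -5.e-04 -1.e+00] F [-0.2 -0.2 -1.6] M [-0.02 -0.03  0.05] w 14.0 t 13.18 q6 -0.86
bar [ 7.39448867 -8.34411475  7.79680782] [37.67391249  9.48186204  7.82803328] 7.473685933798576 ((22.534740447998047, 0.5744447708129883), (17.82949447631836, 30.267770767211914), 89.95751953125)
```

View pics/t2.png

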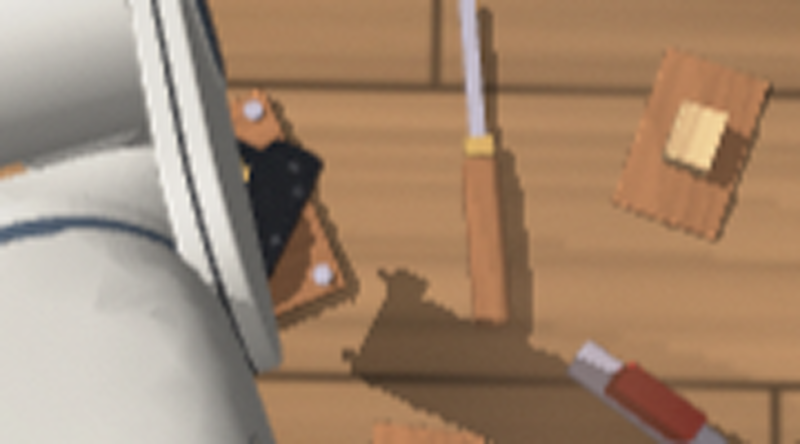

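The arm hides the ring from above, but the bar measurement shows the spanner hasn't slipped in the grip. I'll check the ring with the wrist camera on the way back.

Request:
servo_tool(rows=[[0,0,0,-0.396,-0.138,0,0],[0,0,0,-0.396,-0.138,0,0],[0,0,0,-0.396,-0.138,0,0],[0,0,0,-0.396,-0.138,0,0]])

```text
t: 13.78
ee_pos: [587.2, 120.9, 164.1]
orientation: [-0.642, -3.073, 0.001]
ft_force: [-0.4, 0.1, -1.6]
width: 13.7
grasp_force: 30.0
```

```bash
python3 - <<'E'
from h import *
plan([588.4,-135.1,165],np.radians(69.93))
im,d,K,R,t=grab('wrist'); np.savez('w5.npz',im=im,d=d,K=K,R=R,t=t)
c=np.array([527.2,177.9,46.]); g=im.max(2).copy(); P=ray(np.argwhere(np.ones_like(g))[:,::-1],K,R,t,46)[:,:2].reshape(400,640,2)
r=np.hypot(*(P-c[:2]).transpose(2,0,1)); m=((g<120)&(abs(r-28)<7)).astype(np.uint8)
n,l,s,cc=cv2.connectedComponentsWithStats(m)
for i in range(1,n):
    if s[i,4]>15: q=P[l==i].mean(0); print(cc[i],s[i,4],q,np.degrees(np.arctan2(*(q-c[:2])[::-1])))
u=K@(R@c+t);u=u[:2]/u[2]; x,y=int(u[0]),int(u[1]); print(x,y)
save(cv2.resize(im[max(0,y-80):y+80,max(0,x-100):x+100],(600,480),interpolation=2),'w5.png')
E
```

```text
turn opt rad [-0.0011 -0.0023 -0.0617] frac [-0.0007 -0.0015 -0.0411]
 turn opt rad [-3.5000e-03  1.6000e-03  3.0799e+00] frac [-2.3000e-03  1.1000e-03  2.0533e+00]
 p [587.2 120.9 164.1] shift frac [-0.5178 -1.1704 -0.0044] yaw now 66.4 tilt [-2.5e-03 -1.0e-04 -1.0e+00] F [-0.4  0.1 -1.6] M [-0.03 -0.02  0.01] w 13.7 t 13.78 q6 -0.98
[353.43835616  78.84931507] 73 [501.54496359 187.65754469] 159.17636762342707
[354.52542373 144.15254237] 59 [553.18523794 167.82340949] -21.195363538575318
354 112
```

View pics/w5.png

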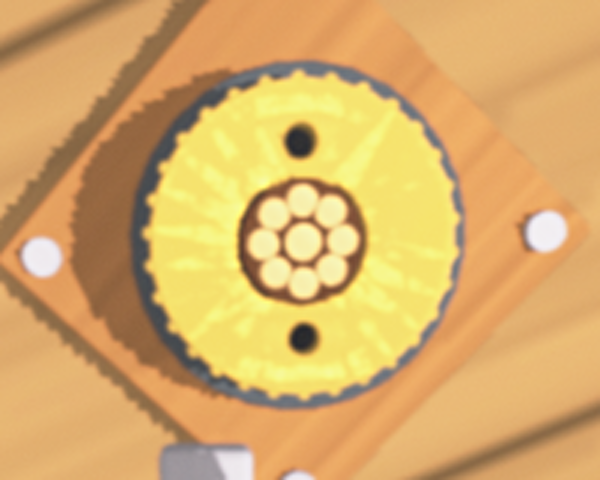

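The holes are now at -21°, a turn of 0.637 rad from 15.5°. That fits a firm stop at 0.75 from a start of about 0.11. Returning to the saddle.

Request:
servo_tool(rows=[[0,0,0,-0.26,-0.585,0,0],[0,0,0,-0.26,-0.585,0,0],[0,0,0,-0.26,-0.585,0,0]])

```text
t: 14.2
ee_pos: [588.6, -9.9, 165.1]
orientation: [-0.647, -3.074, 0.001]
ft_force: [0.6, -0.8, -2.0]
width: 13.6
grasp_force: 30.0
```

Request:
servo_tool(rows=[[0,0,-0.02,-0.26,-0.585,0,0],[0,0,-0.041,-0.26,-0.585,0,0],[0,0,-0.041,-0.26,-0.585,0,0],[0,0,-0.041,-0.26,-0.585,0,0],[0,0,-0.041,-0.26,-0.585,0,0]])

```text
t: 14.82
ee_pos: [590.1, -133.4, 165.0]
orientation: [-0.544, -3.094, -0.001]
ft_force: [-0.5, 0.4, -2.5]
width: 13.3
grasp_force: 30.0
```

```bash
python3 - <<'E'
from h import *
plan([588.4,-135.1,75],np.radians(69.93))
E
```

```text
turn opt rad [ 0.0003 -0.0006  0.0019] frac [ 0.0002 -0.0004  0.0013]
 turn opt rad [ 1.0000e-03  5.0000e-04 -3.1397e+00] frac [ 6.0000e-04  3.0000e-04 -2.0931e+00]
 p [ 590.1 -133.4  165. ] shift frac [ 0.005  -0.0111  0.45  ] yaw now 70.04 tilt [-5.e-04  5.e-04 -1.e+00] F [-0.5  0.4 -2.5] M [ 0.02 -0.05 -0.04] w 13.3 t 14.82 q6 -1.46
```

Request:
servo_tool(rows=[[0,0,0.001,0.002,-0.011,0.2,0],[0,0,0.001,0.002,-0.011,0.35,0],[0,0,0.001,0.002,-0.011,0.45,0],[0,0,0.001,0.002,-0.011,0.45,0],[0,0,0.001,0.002,-0.011,0.45,0]])

```text
t: 15.45
ee_pos: [590.0, -137.2, 76.0]
orientation: [0.549, 3.092, -0.0]
ft_force: [-0.2, 0.5, -2.1]
width: 13.5
grasp_force: 30.0
```

```bash
python3 - <<'E'
from h import *
plan([589.2,-135.4,46.8],np.radians(69.93))
E
```

```text
turn opt rad [ 0.0002  0.0014 -0.0009] frac [ 0.0001  0.001  -0.0006]
 turn opt rad [ 2.3000e-03 -3.0000e-04  3.1407e+00] frac [ 1.5000e-03 -2.0000e-04  2.0938e+00]
 p [ 590.  -137.2   76. ] shift frac [0.0068 0.0069 0.146 ] yaw now 69.88 tilt [ 1.4e-03 -3.0e-04 -1.0e+00] F [-0.2  0.5 -2.1] M [-0.01  0.    0.06] w 13.5 t 15.45 q6 -1.47
```

Request:
servo_tool(rows=[[0,0,0,0.006,0.006,0.02,0],[0,0,0,0.006,0.006,0.06,0],[0,0,0,0.006,0.006,0.1,0],[0,0,0,0.006,0.006,0.125,0],[0,0,0,0.006,0.006,0.135,0],[0,0,0,0.006,0.006,0.135,0]])

```text
t: 16.2
ee_pos: [588.3, -135.9, 47.9]
orientation: [-0.55, -3.093, -0.0]
ft_force: [-0.3, -0.2, -1.6]
width: 14.0
grasp_force: 30.0
```

```bash
python3 - <<'E'
from h import *
plan([589.2,-135.4,45.8],np.radians(69.93))
E
```

```text
turn opt rad [-0.     -0.0003 -0.0016] frac [-0.     -0.0002 -0.0011]
 turn opt rad [-4.00e-04  0.00e+00  3.14e+00] frac [-3.0000e-04  0.0000e+00  2.0933e+00]
 p [ 588.3 -135.9   47.9] shift frac [-0.0032  0.0039  0.0104] yaw now 69.84 tilt [-3.e-04  1.e-04 -1.e+00] F [-0.3 -0.2 -1.6] M [ 0.03 -0.04 -0.  ] w 14.0 t 16.2 q6 -1.47
```

Request:
servo_tool(rows=[[0,0,0,-0.001,0.003,0.004,0],[0,0,0,-0.001,0.003,0.008,0],[0,0,0,-0.001,0.003,0.011,0],[0,0,0,-0.001,0.003,0.011,0]])

```text
t: 16.7
ee_pos: [588.8, -135.4, 45.9]
orientation: [0.55, 3.093, 0.0]
ft_force: [-0.1, -0.7, -3.1]
width: 13.8
grasp_force: 30.0
```

```bash
python3 - <<'E'
from h import *
plan([588.4,-135.1,45.8],np.radians(69.93))
E
```

```text
turn opt rad [ 0.      0.     -0.0015] frac [ 0.     0.    -0.001]
 turn opt rad [ 0.     -0.      3.1401] frac [ 0.     -0.      2.0934]
 p [ 588.8 -135.4   45.9] shift frac [0.0022 0.0006 0.0004] yaw now 69.84 tilt [ 0.  0. -1.] F [-0.1 -0.7 -3.1] M [0.02 0.03 0.02] w 13.8 t 16.7 q6 -1.46
```

Request:
servo_tool(rows=[[0,0,0,0,0,0.001,0],[0,0,0,0,0,0.001,18],[0,0,0,0,0,0.001,30],[0,0,0,0,0,0.001,50],[0,0,0,0,0,0.001,50],[0,0,0,0,0,0.001,50]])

```text
t: 17.45
ee_pos: [588.8, -135.4, 45.7]
orientation: [-0.55, -3.093, 0.0]
ft_force: [-0.7, -0.1, -0.3]
width: 49.5
grasp_force: 0.0
```

Request:
servo_tool(rows=[[0,0,0,0,0,-0.05,50],[0,0,0,0,0,-0.3,50],[0,0,0,0,0,-0.6,50],[0,0,0,0,0,-0.9,50],[0,0,0,0,0,-0.9,50],[0,0,0,0,0,-0.9,50]])

```text
t: 18.2
ee_pos: [588.4, -135.3, 225.9]
orientation: [0.55, 3.093, -0.0]
ft_force: [-0.4, 0.4, -0.8]
width: 49.9
grasp_force: 0.0
```

```bash
python3 - <<'E'
from h import *
plan([588,-133.8,222],np.radians(70))
ctrl.get_image('wrist'); im,d,K,R,t=grab('wrist'); save(im,'w6.png')
P=cloud(d,K,R,t); hsv=cv2.cvtColor(im,cv2.COLOR_RGB2HSV); o=np.zeros(d.shape,bool); o[110:245,270:375]=1
red=o&((hsv[...,0]<6)|(hsv[...,0]>174))&(hsv[...,1]>150)
m=red&(P[...,2]>76); v,u=np.nonzero(m); print('fin',cv2.minAreaRect(ray(np.c_[u,v],K,R,t,80)[:,:2].astype(np.float32)),P[m].mean(0))
s=o&(abs(P[...,2]-38)<4); v,u=np.nonzero(s); print('bar',cv2.minAreaRect(ray(np.c_[u,v],K,R,t,38)[:,:2].astype(np.float32)),np.median(P[s][:,2]))
f=o&(abs(P[...,2]-6)<2.5); print('foot',cv2.minAreaRect(P[f][:,:2].astype(np.float32)))
E
```

```text
turn opt rad [ 0.      0.0003 -0.0027] frac [ 0.      0.0002 -0.0018]
 turn opt rad [ 4.0000e-04 -0.0000e+00  3.1389e+00] frac [ 3.0000e-04 -0.0000e+00  2.0926e+00]
 p [ 588.4 -135.3  225.9] shift frac [0.0044 0.0063 0.0193] yaw now 69.84 tilt [ 2.e-04 -1.e-04 -1.e+00] F [-0.4  0.4 -0.8] M [-0.01 -0.02  0.01] w 49.9 t 18.2 q6 -1.46
fin ((588.1231689453125, -135.1332244873047), (12.375157356262207, 38.231285095214844), 70.16722106933594) [ 587.58432655 -135.03177263   79.69573276]
bar ((588.6849975585938, -134.83685302734375), (17.648624420166016, 74.9876937866211), 70.2656021118164) 37.44580182098025
foot ((591.1876831054688, -133.86585998535156), (69.79801940917969, 110.12899780273438), 71.0033187866211)
```

View pics/w6.png

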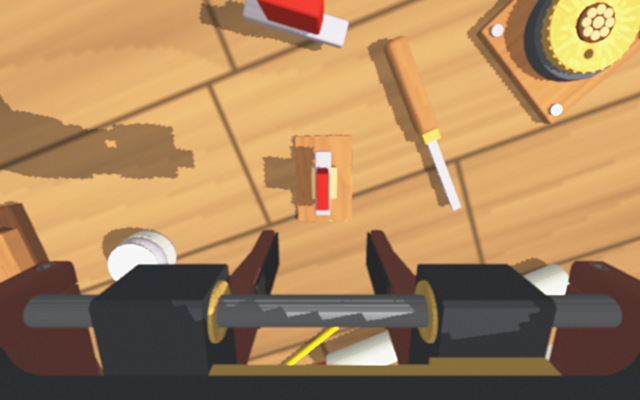

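The spanner is back astride its saddle at (322,185), level and released. The gouge and tin are unmoved, and the arm is clear.

```bash
python3 -c "
from workcell import ctrl; print(ctrl.close_job())"
```

```text
the job is handed in; nothing more can be done
None
```

The lock ring is turned clockwise to its stop (0.64 rad, where the torque rose firmly), the spanner is back astride its saddle and released, and the job was handed in at about 18 s without touching the mallet, gouge or tin.

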